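Show the disc specimen to the inspection camera

ROBOT

A 6-joint arm with a two-finger parallel gripper is mounted at the origin on the work surface. World frame = base frame: x ahead of the robot, y to its left, z up, the work surface at z = 0. Lengths are in m, angles in rad, forces in N, time in s.
With the tool pointing down it reaches from about 0.325 to 1 m from the base axis. Payload 5.1 kg.
Tool frame: the origin (TCP) lies midway between the tips of the shut fingers; the grasp point (between the pads) lies 19 mm behind it; z points along the fingers, y is the line along which they close (so a half turn about z gives the same grasp; the last joint's range is limited). The gripper opens to 85 mm and grips with 20 to 120 N. Pads are 22 mm wide; open, the fingers measure 114 mm over their backs; the gripper's body (76 mm by 85 mm) begins 54 mm behind the grasp point. The pads swing forward as they close: fully open they stand 13 mm farther back than shut.
Start: joints at [-1.292, 0.124, 1.65, -0, 1.367, -0.083], TCP at [0.23, -0.608, 0.231] pointing down, gripper open.
Joint ranges: [-2.61, 2.61], [-1.02, 2.33], [0.03, 2.71], [-1.35, 4.49], [0.32, 2.68], [-2.91, 2.91]. Speed limits (rad/s): [2.57, 2.57, 3.14, 3.14, 3.14, 3.14].

INTERFACE

Orientations are given as [roll, pitch, yaw] about the fixed x, y, z axes, in that order (R = Rz(yaw) Ry(pitch) Rx(roll)).
In Python, from rig import status, vision, r gives the robot as it stands.
- The arm moves only by the shell command python3 -m pendant 'ROWS'. ROWS is JSON, a list of rows, each an object with "slide": the shift along the tool's x, y, z as a fraction of full scale, a list of three; "yaw": the turn about the tool's z as a fraction of full scale; "jaw": the gripper command: -1 is fully open, 1 is shut, values between are in proportion. In form: [{"slide": [tx, ty, tz], "yaw": yaw, "jaw": jaw}, ...]. A call has 1 to 12 rows; each row is the pose to reach, as a shift and turn from the pose commanded when the call began, along the tool's axes at that moment; what a row does not reach only later rows make up. Full scale, the value 1, is 15 cm for a shift and 45 degrees for a turn. A row lasts 1/12 s, in which the tool goes at most 41.7 mm and 7.16 degrees, less where a joint would pass 70% of its speed; a pose out of reach is approached as far as the arm can. A call with a number of a shift or a turn outside -1 to 1 is refused whole. A call with a gripper value outside its range is refused whole. The fingers move at their own pace and stop on an object; the grip force is fixed at half the most. Time passes only in rows, so rows that repeat a pose let the fingers close. It gives the time, the measured TCP pose, the force, the opening and the grip force at its end, in the units of the state.
- status.state(): the state, without advancing time (a new reading comes with each control period).
- vision.grab_frame(name): name is "side" or "top"; returns (picture, depth): 384x512x3 uint8, red, green, blue; 384x512 float32, m along the optical axis (not along the pixel's ray), 0 where there is no reading.
- vision.camera_model(name): a dict with "vfov" (degrees; the focal length in pixels is half the picture's height over the tangent of half this angle, whatever the lens; pixels are square), "cx", "cy" (the principal point, pixels), "rvec" (rotation vector, rad) and "tvec" (3), from world to camera coordinates, as OpenCV has them. Camera axes: x right, y down, z forward; pixel columns grow to the right and rows downward; lengths in m; the calibration is good to about 2 mm. A picture is of the moment at which its call begins. camera_model takes no time and is no camera call.
- r.hand_in(): hands the job in; it is judged then, once.
Trained networks look in the newest picture that a camera, given by its name, has taken for a name from the list of things; names that differ only in an ending like _2 or _b are one class to them, and where a whole thing is asked for, a point or a joint stands for the part that bears it (a point fixed in the world has none). Each returns a list of dicts, best first, with "conf" (0 to 1); they miss things now and then, are a little off and sometimes report something else, mostly with a low value. They report only what shows in the picture. A call takes as long as a camera call.
- vision.spot_in(thing, camera): "position" ([x, y, z] in m, in world coordinates, good to about 4 mm: the middle of the surface that is visible of it).
- vision.pinpoint(thing, camera): "position" ([x, y, z] in m, in world coordinates, good to about 4 mm: a listed point, or the origin of a listed thing).
The state is a dict: "time_s": time; "qpos": joint angles; "joint_velocities": joint speeds; "joint_efforts": joint torques, N m; "tool_pos": TCP position; "ee_rot": TCP orientation; "ft_force": force on the tool from outside, world axes, zero at the start; "wrist_torque": the same for the moment, N m; "grip_width": finger opening in m; "finger_force": force on a finger pad.
Only numpy, scipy, OpenCV 4.12 (cv2) and the standard library are available. Lean on these libraries where they do the work, as an engineer would, in place of code of your own. Each camera call takes 0.05 s, during which the arm holds its last target. There are 200 camera calls.

TASK

First set the lever of the light dimmer to half, that is, standing straight upright. Then draw the holder with the round disc (the one with no stud on its head) up out of the rack and hold it in the air in front of the inspection camera: head up, disc centred on the camera's line of sight, its flat face square to it, upright in the picture, 13 cm from the front of the lens; finish while still holding it there. Leave the camera, the other two holders and everything else on the bench as they are.

Things in the scene. Friction and masses are not known exactly. Their poses are not given: they have to be found in the camera images.
- disc: Loose holder (0.10 to 0.17 kg) of a round steel disc, 44 mm across, 4 mm thick, alike on both faces. Origin: disc centre; y = disc normal, z = up to the head, x = along the head. Stem 10 x 4 mm; steel collar 64 (x) x 22 (y) mm from z = 45 to 49 mm rests on the rack; above it a grey flat-topped grip block 36 (x) x 14 (y) mm, z = 49 to 86 mm.
- coupon_a: One of two neighbouring holders, same head and axes, but with a square 38 x 40 mm plate instead of the disc, and a round stud (14 mm across, 14 mm tall) on the head, top at z = 100 mm. Leave in the rack.
- coupon_b: The other holder with square plate and stud, as coupon_a. Leave in the rack.
- rack: Fixed white rack 100 (x) x 215 (y) mm, origin under its centre on the table. Top plate 8 mm thick, top 100 mm above the table, with three through slots 53 (x) x 11 (y) mm at y = -65, 0, 65 mm. The holders hang in them in any order, disc or plate along the rack's x, heads above. The disc's lower edge hangs 33 mm above the table: lift by 70 mm or more to clear the plate.
- dimmer: Fixed grey dimmer box, 130 (x) x 90 (y) x 60 mm, origin under its centre; a half-round scale plate (radius 42 mm, 4 mm thick) stands on its top at y = 26 to 30 mm with ticks, the long middle one straight up = half.
- lever (a joint): Angle of the dimmer lever, rad, 0 to 1.4; 0 = leaning 0.7 rad from vertical towards the dimmer's -x, 0.7 = straight upright (half), 1.4 = leaning to +x. It turns about the dimmer's y axis and stays where it is left (about 0.12 N m friction, 1.5 N at the grip).
- lever_tip (a point): Centre of the lever's grip: a black bar 30 mm long along the dimmer's y, 18 mm diameter, on a 10 mm rod, 85 mm from the hinge.
- lever_hinge (a point): Hinge axis of the lever: a fixed point in the middle of the box's top, 60 mm above the table; its axes are those of the dimmer.
- camera: Fixed inspection camera stand: base 110 x 90 mm, post, and a white camera head with black lens tube and aluminium light ring (60 mm across) whose cross pin is 270 mm above the table, above the body's origin. It looks towards its own -x, tilted down 0.2 to 0.5 rad.
- lens (a point): Centre of the front of the lens, 45 mm from the cross pin. Axes as focus.
- focus (a point): Point in the air 130 mm in front of the lens on the line of sight, where the disc's centre belongs. The camera looks along this frame's -x; y is across the picture, z is up in the picture (tilted from vertical with the camera head).
- bottle: Bystander: white plastic bottle, 60 mm across, 150 mm tall; origin under its centre. Leave it.
- jar: Bystander: amber glass jar with black cap, 52 mm across, 75 mm tall; origin under its centre. Leave it.
- beaker: Bystander: glass cup, 66 mm across, 85 mm tall; origin under its centre. Leave it.
- dish: Bystander: shallow glass dish, 84 mm across, 16 mm tall; origin under its centre. Leave it.
- driver: Bystander: black-handled screwdriver 160 mm long lying along its x; origin under its middle. Leave it.
- tipbox: Bystander: blue open partitioned box 120 x 85 x 55 mm; origin under its centre. Leave it.
- pad: Bystander: small carton 100 x 70 x 30 mm; origin under its centre. Leave it.

How it is judged:
By the outcome, as a careful person would: the job done as asked, in the order asked, and still so for the second after the job is handed in, while the arm keeps its last pose, push and grip.
It also fails if it takes over 51 s, if anything falls off the work surface, if the arm or the gripper's body presses on something with over 40 N, if the wrist force passes 120 N, or if a joint passes its speed limit or range.

## Working session

There is one attempt and no reset: what is moved stays moved. The work goes in short steps, Python scripts to look and compute and a shell command to move; the robot and the scene stay as the last step left them, time stands still between calls to the robot, and variables do not carry over. Pictures are saved under pics/ and viewed, at most 10 in all, crops included, and the job is handed in when it is done.

```bash
ls; mkdir -p pics; python3 - <<'E'
from rig import status, vision, r
import cv2,numpy as np
for c in ("side","top"):
    p,d=vision.grab_frame(c); cv2.imwrite(f"pics/{c}0.png",p[:,:,::-1]); np.save(f"{c}0.npy",d)
    print(c,vision.camera_model(c))
    for t in ("disc","coupon_a","rack","dimmer","lever_tip","lever_hinge","camera","lens","focus"):
        print(t,[(np.round(x["position"],3).tolist(),round(x["conf"],2)) for x in vision.pinpoint(t,c)[:3]])
s=status.state(); print(s["time_s"],s["tool_pos"],s["ee_rot"])
E
```

```text
pics
side {'vfov': 48.25833712946042, 'cx': 257.33818227346603, 'cy': 192.81662030323926, 'rvec': array([ 0.81258641, -2.43249039,  1.25362265]), 'tvec': array([0.43424172, 0.34946447, 1.02530841])}
disc [([0.465, -0.264, 0.055], 0.43)]
coupon_a [([0.446, -0.199, 0.055], 0.46)]
rack [([0.47, -0.27, 0.003], 0.6)]
dimmer [([0.481, 0.312, 0.001], 0.92)]
lever_tip []
lever_hinge [([0.482, 0.311, 0.055], 0.56)]
camera [([0.781, 0.01, 0.002], 0.88), ([0.484, -0.332, 0.057], 0.6)]
lens [([0.74, 0.028, 0.26], 0.7)]
focus []
top {'vfov': 53.19335438589093, 'cx': 254.8930935875958, 'cy': 189.8756635824285, 'rvec': array([ 2.10758466, -2.16777326,  0.20542652]), 'tvec': array([-0.00142425,  0.56732918,  1.03118542])}
disc [([0.464, -0.265, 0.051], 0.7)]
coupon_a [([0.444, -0.204, 0.052], 0.61), ([0.352, -0.13, -0.0], 0.55), ([0.487, -0.325, 0.055], 0.54)]
rack [([0.464, -0.263, 0.002], 0.62)]
dimmer [([0.479, 0.309, -0.001], 0.78)]
lever_tip [([0.442, 0.309, 0.133], 0.6)]
lever_hinge [([0.486, 0.309, 0.063], 0.63)]
camera [([0.776, 0.012, -0.001], 0.97), ([0.706, -0.338, -0.0], 0.71)]
lens [([0.739, 0.022, 0.262], 0.76)]
focus []
1.0 [ 0.23003841 -0.60791733  0.23131115] [-3.14155816e+00  7.54660819e-06  3.61777710e-01]
```

View pics/side0.png

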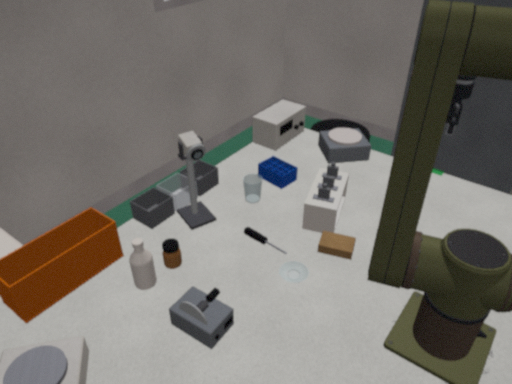

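View pics/top0.png

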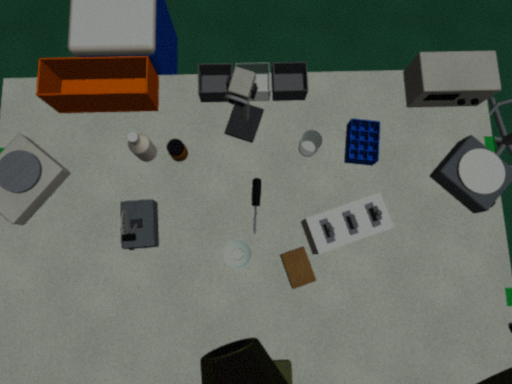

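The side view shows the dimmer at (203,315), lever leaning towards the robot; the rack at (328,195) with three heads; the camera head at (193,150), facing the robot. The top view shows the dimmer at (138,225), the rack at (348,222) with heads at (328,230), (351,222) and (375,213), and the camera at (243,100). Next I measure yaws, heights and lens tilt from the depth.

```bash
cat > h.py <<'E'
import numpy as np, cv2
from rig import vision
def cloud(c,d):
    m=vision.camera_model(c); f=192/np.tan(np.radians(m["vfov"]/2)); v,u=np.mgrid[:384,:512]
    P=np.stack([(u-m["cx"])/f*d,(v-m["cy"])/f*d,d],-1)
    R=cv2.Rodrigues(m["rvec"])[0]; W=(P-m["tvec"])@R
    W[d==0]=np.nan; return W
def near(W,c,rad,z0,z1):
    return (np.hypot(W[...,0]-c[0],W[...,1]-c[1])<rad)&(W[...,2]>z0)&(W[...,2]<z1)
def rect(P):
    (c,s,a)=cv2.minAreaRect(P[:,:2].astype(np.float32)*1000); return np.round(c,1),np.round(s,1),round(a,1)
E
python3 - <<'E'
from h import *
W={c:cloud(c,np.load(c+"0.npy")) for c in("side","top")}
for c in W:
    w=W[c]; print(c)
    for n,ctr,rad,z0,z1 in [("boxtop",(.48,.31),.1,.052,.068),("lever",(.46,.31),.1,.11,.17),("racktop",(.465,-.264),.13,.093,.107),("heads",(.465,-.264),.12,.132,.147),("studs",(.465,-.264),.12,.149,.165)]:
        P=w[near(w,ctr,rad,z0,z1)]
        if len(P)>4: print(n,len(P),rect(P),P.mean(0).round(4))
    P=w[near(w,(.465,-.264),.12,.132,.165)]
    for q in ((.446,-.2),(.465,-.264),(.487,-.327)):
        Q=P[np.hypot(*(P[:,:2]-q).T)<.028]; print("head",q,len(Q),Q.mean(0).round(4),Q[:,2].max().round(3), rect(Q))
    P=w[near(w,(.76,.015),.12,.2,.34)]; print("camhead",len(P),P.min(0).round(3),P.max(0).round(3))
    P=w[near(w,(.775,.012),.1,.008,.03)]; print("base",rect(P),P[:,2].mean())
w=W["side"]; print((w[136:172:2,180:210:3]*1000).round(0)[...,:].astype(int).tolist()) if 0 else None
im=lambda c,x,y,W_,H,s: cv2.resize(cv2.imread(f"pics/{c}0.png")[y:y+H,x:x+W_],None,fx=s,fy=s,interpolation=cv2.INTER_CUBIC)
A=np.hstack([im("side",165,125,60,60,6.5),im("side",165,280,75,75,5.2)]) 
B=np.hstack([im("top",300,190,100,50,3.9),im("top",105,190,80,40,4.875)])
h=min(B.shape[0],200); cv2.imwrite("pics/m1.png",np.vstack([A[:390,:780],B[:h,:780]]))
E
```

```text
side
boxtop 1377 (array([479.9, 309.5]), array([132.2,  92.6]), 2.7) [0.4723 0.3127 0.0607]
lever 117 (array([436.6, 307.1]), array([31.9, 17.4]), 85.1) [0.436  0.3092 0.1399]
racktop 932 (array([ 463.5, -266. ]), array([100.9, 226. ]), 17.3) [ 0.4536 -0.2445  0.1014]
heads 175 (array([ 463. , -263.9]), array([ 36.6, 148.1]), 17.5) [ 0.4611 -0.2601  0.1394]
studs 31 (array([ 462.1, -264.7]), array([ 14. , 141.5]), 18.4) [ 0.4626 -0.2653  0.1548]
head (0.446, -0.2) 80 [ 0.4423 -0.2009  0.1426] 0.158 (array([ 443.5, -201.8]), array([36.4, 17.6]), 15.3)
head (0.465, -0.264) 58 [ 0.4618 -0.2631  0.1396] 0.145 (array([ 462.6, -263.7]), array([34. , 20.1]), 33.0)
head (0.487, -0.327) 73 [ 0.4814 -0.3241  0.1431] 0.16 (array([ 481.3, -324.2]), array([36.1, 17.8]), 26.9)
camhead 699 [ 0.729 -0.02   0.2  ] [0.814 0.053 0.304]
base (array([803.5,  22.4]), array([131.5, 138. ]), 69.9) 0.016015700083621402
top
boxtop 1238 (array([483.2, 310.9]), array([130.5,  90.7]), 2.6) [0.4846 0.3038 0.0591]
lever 104 (array([445.7, 308.2]), array([30.9, 27. ]), 89.2) [0.4418 0.307  0.1376]
racktop 2649 (array([ 465.2, -264.1]), array([100.1, 216. ]), 17.4) [ 0.464  -0.2615  0.0996]
heads 212 (array([ 465., -264.]), array([ 35.6, 144.3]), 17.6) [ 0.465  -0.2644  0.1395]
studs 49 (array([ 465.4, -263.7]), array([ 13.4, 142.1]), 17.5) [ 0.4638 -0.2595  0.1536]
head (0.446, -0.2) 87 [ 0.4451 -0.201   0.144 ] 0.159 (array([ 445.5, -201.9]), array([35. , 14.4]), 17.0)
head (0.465, -0.264) 84 [ 0.4646 -0.263   0.1394] 0.144 (array([ 464.7, -263.3]), array([35.4, 14.1]), 18.3)
head (0.487, -0.327) 93 [ 0.484  -0.3243  0.143 ] 0.156 (array([ 484.7, -326. ]), array([35.2, 14.9]), 15.1)
camhead 957 [ 0.73  -0.026  0.233] [0.813 0.053 0.302]
base (array([789.8,  10.6]), array([134.9, 118.4]), 0.7) 0.013258326342939575
```

View pics/m1.png

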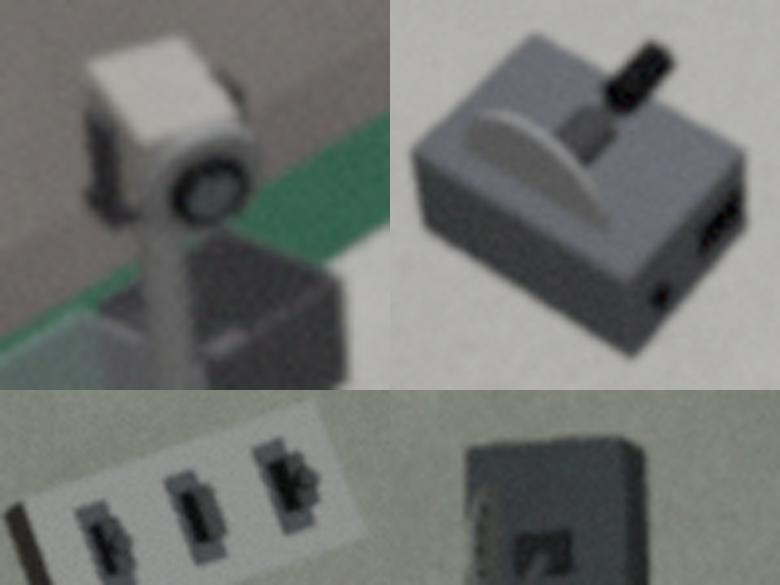

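The crops show the lever leaning towards the robot, the scale plate at the dimmer's +y, and studs on the two outer heads only, so the disc is the middle holder, at (0.464,-0.2635) with yaw 0.305. The dimmer is at (0.4815,0.310), yaw 0.046. I move towards the lever now.

```bash
python3 -m pendant '[{"slide":[0.2,-0.25,0],"yaw":-0.15,"jaw":-1},{"slide":[0.6,-1,0],"yaw":-1,"jaw":-1},{"slide":[0.6,-1,0],"yaw":-1,"jaw":-1},{"slide":[0.6,-1,0],"yaw":-1,"jaw":-1},{"slide":[0.6,-1,0],"yaw":-1,"jaw":-1},{"slide":[0.6,-1,0],"yaw":-1,"jaw":-1},{"slide":[0.6,-1,0],"yaw":-1,"jaw":-1},{"slide":[0.6,-1,0],"yaw":-1,"jaw":-1}]'
```

```text
time_s: 1.67
tool_pos: [0.2613, -0.4354, 0.2316]
ee_rot: [3.141, 0.001, 1.148]
ft_force: [-0.1, 0.1, 0.7]
grip_width: 0.0852
finger_force: 0.0
```

```bash
python3 - <<'E'
from h import *
from scipy.optimize import least_squares
W={c:cloud(c,np.load(c+"0.npy")) for c in("side","top")}
for c in W:
    w=W[c]; m=near(w,(.76,.015),.12,.2,.34); v,u=np.nonzero(m); P=w[m]
    # normals per local 5x5 windows
    N=[];C=[]
    for a,b in zip(v,u):
        k=w[a-2:a+3,b-2:b+3].reshape(-1,3); 
        if not m[a-2:a+3,b-2:b+3].sum()>=20: continue
        k=k[m[a-2:a+3,b-2:b+3].ravel()]; q=k-k.mean(0); s=np.linalg.svd(q,full_matrices=False)
        if s[1][2]/np.sqrt(len(k))<.0015: n=s[2][2]; n=n*np.sign(n[2] if abs(n[2])>.6 else -n[0]); N.append(n);C.append(k.mean(0))
    N=np.array(N);C=np.array(C); 
    top=N[:,2]>.8; fr=(N[:,0]<-.6)
    for t,s in (("top",top),("front",fr)):
        if s.sum()<5: continue
        q=C[s]; n=np.median(N[s],0); n/=np.linalg.norm(n); ok=N[s]@n>.95; q=q[ok]
        f=np.linalg.svd(q-q.mean(0))[2][2]; f*=np.sign(f@n)
        print(c,t,s.sum(),len(q),"med n",n.round(3),"fit n",f.round(3),"ctr",q.mean(0).round(4),"rect",rect(q))
    P=w[near(w,(.775,.012),.075,.006,.02)]; print("base",rect(P),len(P))
    for z in (.05,.09,.13,.17): 
        P=w[near(w,(.775,.012),.06,z-.02,z+.02)]; print("post",z,len(P),P.mean(0).round(4) if len(P) else 0)
    print(rect(w[near(w,(.76,.015),.12,.2,.34)]))
E
```

```text
side top 114 114 med n [-0.216  0.006  0.976] fit n [-0.241  0.067  0.968] ctr [0.7748 0.0099 0.2933] rect (array([776.7,   8.8]), array([44.5, 40. ]), 73.0)
side front 38 29 med n [-0.917  0.274 -0.289] fit n [-0.912  0.301 -0.279] ctr [0.736  0.0264 0.2611] rect (array([736.2,  25.6]), array([22.1,  6.3]), 77.6)
base (array([784.3,   8.6]), array([108.9, 121.1]), 62.2) 583
post 0.05 70 [0.79   0.0096 0.051 ]
post 0.09 68 [0.7901 0.0101 0.0902]
post 0.13 77 [0.7893 0.0101 0.1297]
post 0.17 82 [0.7901 0.0095 0.17  ]
(array([768.5,  15.4]), array([69.8, 78.3]), 66.1)
top top 244 231 med n [-0.168  0.111  0.979] fit n [-0.226  0.082  0.971] ctr [0.7796 0.0158 0.2918] rect (array([779.5,  12.7]), array([39.7, 48.2]), 71.6)
top front 27 10 med n [-0.977  0.185  0.108] fit n [-0.511  0.419  0.75 ] ctr [0.7398 0.026  0.2796] rect (array([743.6,  30.7]), array([32.9, 11.7]), 41.8)
base (array([790.5,  19.2]), array([108.2, 109.6]), 70.2) 883
post 0.05 41 [0.7899 0.0061 0.0508]
post 0.09 42 [0.7894 0.0056 0.0913]
post 0.13 15 [0.7881 0.0055 0.1199]
post 0.17 3 [0.7883 0.0011 0.165 ]
(array([771.7,  15.5]), array([68.8, 80.4]), 71.5)
```

```bash
python3 -m pendant '[{"slide":[1,0.3,0],"yaw":-0.6,"jaw":-1},{"slide":[1,0.3,0],"yaw":-0.6,"jaw":-1},{"slide":[1,0.3,0],"yaw":-0.6,"jaw":-1},{"slide":[1,0.3,0],"yaw":-0.6,"jaw":-1},{"slide":[1,0.3,0],"yaw":-0.6,"jaw":-1}]'
for i in 1; do python3 -m pendant '[{"slide":[1,0.15,0],"yaw":0,"jaw":-1},{"slide":[1,0.15,0],"yaw":0,"jaw":-1},{"slide":[1,0.15,0],"yaw":0,"jaw":-1},{"slide":[1,0.15,0],"yaw":0,"jaw":-1}]'; done
python3 -m pendant '[{"slide":[1,0.15,0],"yaw":0,"jaw":-1},{"slide":[1,0.15,0],"yaw":0,"jaw":-1},{"slide":[1,0.15,0],"yaw":0,"jaw":-1},{"slide":[1,0.15,0],"yaw":0,"jaw":-1}]'
python3 -m pendant '[{"slide":[1,0.15,0],"yaw":0,"jaw":-1},{"slide":[1,0.15,0],"yaw":0,"jaw":-1},{"slide":[1,0.15,0],"yaw":0,"jaw":-1},{"slide":[1,0.15,0],"yaw":0,"jaw":-1}]'
python3 -m pendant '[{"slide":[1,0.15,0],"yaw":0,"jaw":-1},{"slide":[1,0.15,0],"yaw":0,"jaw":-1},{"slide":[1,0.15,0],"yaw":0,"jaw":-1},{"slide":[1,0.15,0],"yaw":0,"jaw":-1}]'
```

```text
time_s: 2.08
tool_pos: [0.3664, -0.3142, 0.2315]
ee_rot: [3.14, -0.001, 1.625]
ft_force: [0.3, -0.8, 0.4]
grip_width: 0.0852
finger_force: 0.0
time_s: 2.42
tool_pos: [0.3789, -0.1645, 0.2313]
ee_rot: [3.141, -0.001, 1.617]
ft_force: [0.8, -0.8, -0.7]
grip_width: 0.0852
finger_force: 0.0
time_s: 2.75
tool_pos: [0.3944, -0.0133, 0.2317]
ee_rot: [3.14, -0.0, 1.618]
ft_force: [0.4, 0.6, 0.4]
grip_width: 0.0853
finger_force: 0.0
time_s: 3.08
tool_pos: [0.4098, 0.1379, 0.2317]
ee_rot: [3.141, -0.001, 1.618]
ft_force: [0.5, -0.3, 0.2]
grip_width: 0.0851
finger_force: 0.0
time_s: 3.42
tool_pos: [0.4253, 0.2891, 0.2314]
ee_rot: [3.141, -0.001, 1.618]
ft_force: [0.1, -1.1, -0.1]
grip_width: 0.0854
finger_force: 0.0
```

```bash
python3 -m pendant '[{"slide":[0.125,0.11,0],"yaw":0,"jaw":-1},{"slide":[0.125,0.11,0.2],"yaw":0,"jaw":-1},{"slide":[0.125,0.11,0.4],"yaw":0,"jaw":-1},{"slide":[0.125,0.11,0.6],"yaw":0,"jaw":-1},{"slide":[0.125,0.11,0.78],"yaw":0,"jaw":-1},{"slide":[0.125,0.11,0.78],"yaw":0,"jaw":-1}]'
python3 -m pendant '[{"slide":[0,0,0],"yaw":0,"jaw":0.55},{"slide":[0,0,0],"yaw":0,"jaw":0.55},{"slide":[0,0,0],"yaw":0,"jaw":0.55},{"slide":[0,0,0],"yaw":0,"jaw":0.55},{"slide":[0,0,0],"yaw":0,"jaw":0.8},{"slide":[0,0,0],"yaw":0,"jaw":0.8},{"slide":[0,0,0],"yaw":0,"jaw":1},{"slide":[0,0,0],"yaw":0,"jaw":1},{"slide":[0,0,0],"yaw":0,"jaw":1}]'
```

```text
time_s: 3.92
tool_pos: [0.4371, 0.3031, 0.1076]
ee_rot: [-3.131, 0.006, 1.616]
ft_force: [-0.8, -0.5, -2.0]
grip_width: 0.0855
finger_force: 0.0
time_s: 4.67
tool_pos: [0.4474, 0.3067, 0.122]
ee_rot: [3.124, -0.003, 1.619]
ft_force: [5.1, -6.2, 16.5]
grip_width: 0.0168
finger_force: 60.3
```

```bash
python3 -m pendant '[{"slide":[0,0.04,-0.05],"yaw":0,"jaw":1},{"slide":[0,0.1,-0.06],"yaw":0,"jaw":1},{"slide":[0,0.16,-0.075],"yaw":0,"jaw":1},{"slide":[0,0.22,-0.085],"yaw":0,"jaw":1},{"slide":[0,0.27,-0.087],"yaw":0,"jaw":1},{"slide":[0,0.27,-0.087],"yaw":0,"jaw":1},{"slide":[0,0.27,-0.087],"yaw":0,"jaw":1}]'
python3 - <<'E'
from h import *
for c in("top","side"):
    p,d=vision.grab_frame(c); w=cloud(c,d); cv2.imwrite(f"pics/{c}1.png",cv2.resize(p[180:350,90:260] if c=="top" else p[250:360,150:260],(550,550))[:,:,::-1])
E
```

```text
time_s: 5.25
tool_pos: [0.4817, 0.3082, 0.1314]
ee_rot: [-3.141, -0.001, 1.618]
ft_force: [-6.5, -2.8, 15.0]
grip_width: 0.0161
finger_force: 61.4
```

View pics/side1.png

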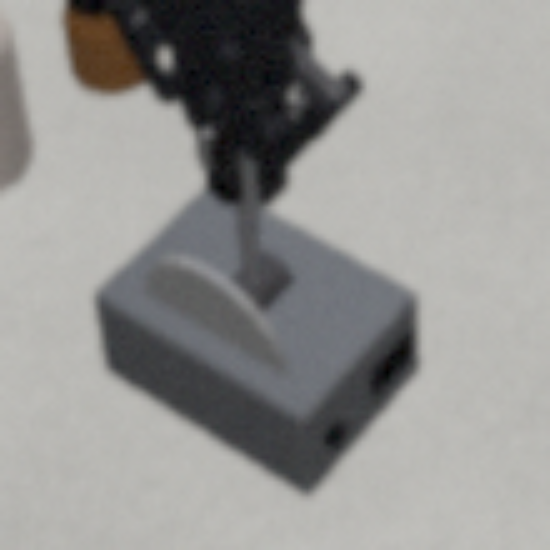

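The picture shows the rod rising upright from the slot to the gripper. I release and check.

```bash
python3 -m pendant '[{"slide":[0,0,0],"yaw":0,"jaw":0.2},{"slide":[0,0,0],"yaw":0,"jaw":-0.2},{"slide":[0,0,0],"yaw":0,"jaw":-0.3},{"slide":[0,0,0],"yaw":0,"jaw":-0.3},{"slide":[0,0,-0.2],"yaw":0,"jaw":-0.3},{"slide":[0,0,-0.4],"yaw":0,"jaw":-0.3},{"slide":[0,0,-0.6],"yaw":0,"jaw":-0.3},{"slide":[0,0,-0.7],"yaw":0,"jaw":-0.3}]'
python3 -m pendant '[{"slide":[-0.3,0,0],"yaw":0,"jaw":-0.3},{"slide":[-0.6,0,0],"yaw":0,"jaw":-0.3},{"slide":[-1,0,0],"yaw":0,"jaw":-0.3},{"slide":[-1,0,0],"yaw":0,"jaw":-0.3},{"slide":[-1,0,0],"yaw":0,"jaw":-0.3}]'
python3 - <<'E'
from h import *
for c in("top","side"):
    p,d=vision.grab_frame(c); w=cloud(c,d); cv2.imwrite(f"pics/{c}2.png",p[:,:,::-1])
    P=w[near(w,(.48,.31),.05,.12,.175)]; print(c,len(P),rect(P),P.mean(0).round(4),P.max(0))
    P=w[near(w,(.48,.31),.02,.075,.125)]; print(c,len(P),P.mean(0).round(4) if len(P) else 0)
    print([(x["position"],x["conf"]) for x in vision.pinpoint("lever_tip",c)])
E
```

```text
time_s: 6.02
tool_pos: [0.4824, 0.3081, 0.2364]
ee_rot: [3.137, -0.002, 1.618]
ft_force: [0.0, -0.7, 0.6]
grip_width: 0.0557
finger_force: 0.0
time_s: 6.43
tool_pos: [0.4883, 0.1539, 0.232]
ee_rot: [-3.141, 0.002, 1.614]
ft_force: [0.3, 0.3, -0.1]
grip_width: 0.0556
finger_force: 0.0<stdin>:4: RuntimeWarning: Mean of empty slice.
  ret = um.true_divide(
Traceback (most recent call last):
ValueError: zero-size array to reduction operation maximum which has no identity
```

```bash
python3 - <<'E'
from h import *
c="side"
p,d=vision.grab_frame(c); w=cloud(c,d); cv2.imwrite("pics/side2.png",cv2.resize(p[260:350,160:250],(540,540),interpolation=3)[:,:,::-1])
P=w[near(w,(.48,.31),.05,.12,.175)]; print(c,len(P),rect(P) if len(P) else 0,P.mean(0).round(4))
for a,b in((.07,.09),(.09,.11),(.11,.13)):
    P=w[near(w,(.48,.305),.019,a,b)]; print(len(P),P.mean(0).round(4))
print([(x["position"],x["conf"]) for x in vision.pinpoint("lever_tip",c)])
E
```

```text
side 135 (array([478.9, 308.7]), array([31.7, 17.5]), 87.5) [0.4773 0.3111 0.1483]
55 [0.4781 0.3073 0.0756]
24 [0.4779 0.3112 0.1001]
26 [0.478  0.3108 0.1191]
[([0.4833, 0.3092, 0.1476], 0.62), ([0.4682, -0.2705, -0.0005], 0.23)]
```

View pics/side2.png

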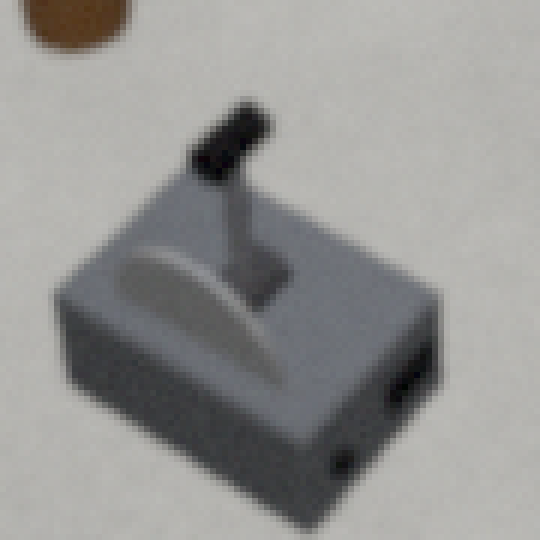

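Lever upright: bar within about 1 mm of the hinge in x, and the rod vertical. On to the rack.

```bash
python3 -m pendant '[{"slide":[-1,0,0],"yaw":0,"jaw":-1},{"slide":[-1,0,0],"yaw":0,"jaw":-1},{"slide":[-1,0,0],"yaw":0,"jaw":-1},{"slide":[-1,0,0],"yaw":0,"jaw":-1}]'
python3 -m pendant '[{"slide":[-1,0,0],"yaw":0,"jaw":-1},{"slide":[-1,0,0],"yaw":0,"jaw":-1},{"slide":[-1,0,0],"yaw":0,"jaw":-1},{"slide":[-1,0,0],"yaw":0,"jaw":-1}]'
python3 -m pendant '[{"slide":[-0.77,-0.29,0],"yaw":-0.33,"jaw":-1},{"slide":[-0.77,-0.29,0],"yaw":-0.33,"jaw":-1},{"slide":[-0.77,-0.29,0],"yaw":-0.33,"jaw":-1},{"slide":[-0.77,-0.29,0],"yaw":-0.33,"jaw":-1},{"slide":[-0.77,-0.29,0],"yaw":-0.33,"jaw":-1},{"slide":[-0.77,-0.29,0],"yaw":-0.33,"jaw":-1}]'
```

```text
time_s: 6.92
tool_pos: [0.4956, 0.0064, 0.2323]
ee_rot: [-3.141, 0.001, 1.619]
ft_force: [0.0, 0.1, 0.1]
grip_width: 0.0855
finger_force: 0.0
time_s: 7.25
tool_pos: [0.503, -0.1441, 0.2323]
ee_rot: [-3.142, 0.001, 1.618]
ft_force: [1.0, 0.1, 0.6]
grip_width: 0.0855
finger_force: 0.0
time_s: 7.75
tool_pos: [0.4652, -0.2586, 0.232]
ee_rot: [3.142, -0.001, 1.878]
ft_force: [1.1, 0.8, 0.3]
grip_width: 0.0851
finger_force: 0.0
```

```bash
python3 -m pendant '[{"slide":[-0.03,-0.016,0.1],"yaw":0,"jaw":-1},{"slide":[-0.03,-0.016,0.3],"yaw":0,"jaw":-1},{"slide":[-0.03,-0.016,0.5],"yaw":0,"jaw":-1},{"slide":[-0.03,-0.016,0.7],"yaw":0,"jaw":-1},{"slide":[-0.03,-0.016,0.83],"yaw":0,"jaw":-1},{"slide":[-0.03,-0.016,0.83],"yaw":0,"jaw":-1},{"slide":[-0.03,-0.016,0.83],"yaw":0,"jaw":-1}]'
python3 -m pendant '[{"slide":[0,0,0],"yaw":0,"jaw":-0.2},{"slide":[0,0,0],"yaw":0,"jaw":-0.1},{"slide":[0,0,0],"yaw":0,"jaw":0},{"slide":[0,0,0],"yaw":0,"jaw":0.1},{"slide":[0,0,0],"yaw":0,"jaw":0.2},{"slide":[0,0,0],"yaw":0,"jaw":0.4},{"slide":[0,0,0],"yaw":0,"jaw":1},{"slide":[0,0,0],"yaw":0,"jaw":1},{"slide":[0,0,0],"yaw":0,"jaw":1}]'
```

```text
time_s: 8.33
tool_pos: [0.4638, -0.2622, 0.1069]
ee_rot: [-3.14, -0.003, 1.88]
ft_force: [0.8, -0.2, 0.1]
grip_width: 0.0853
finger_force: 0.0
time_s: 9.08
tool_pos: [0.4646, -0.265, 0.1096]
ee_rot: [3.14, 0.002, 1.877]
ft_force: [-0.3, 1.8, 6.5]
grip_width: 0.0351
finger_force: 59.4
```

Grasped at 35 mm, as it should be. I lift until only the disc's lower edge is in the slot, then slide sideways, so that the slot's edge tilts the holder about the pads (the tool cannot tilt).

```bash
python3 -m pendant '[{"slide":[0,0,-0.06],"yaw":0,"jaw":1},{"slide":[0,0,-0.14],"yaw":0,"jaw":1},{"slide":[0,0,-0.22],"yaw":0,"jaw":1},{"slide":[0,0,-0.3],"yaw":0,"jaw":1},{"slide":[0,0,-0.38],"yaw":0,"jaw":1},{"slide":[0,0,-0.38],"yaw":0,"jaw":1},{"slide":[0,0,-0.38],"yaw":0,"jaw":1}]'
python3 -m pendant '[{"slide":[0.02,0,0],"yaw":0,"jaw":1},{"slide":[0.04,0,0],"yaw":0,"jaw":1},{"slide":[0.06,0,0],"yaw":0,"jaw":1},{"slide":[0.08,0,0],"yaw":0,"jaw":1},{"slide":[0.08,0,0],"yaw":0,"jaw":1}]'
```

```text
time_s: 9.67
tool_pos: [0.4643, -0.2649, 0.1664]
ee_rot: [3.14, 0.002, 1.878]
ft_force: [0.5, -0.2, -1.8]
grip_width: 0.0351
finger_force: 60.0
time_s: 10.08
tool_pos: [0.4602, -0.254, 0.1645]
ee_rot: [-3.141, 0.004, 1.878]
ft_force: [1.0, -5.9, -3.1]
grip_width: 0.0349
finger_force: 60.3
```

```bash
python3 -m pendant '[{"slide":[0.02,0,0],"yaw":0,"jaw":1},{"slide":[0.04,0,0],"yaw":0,"jaw":1},{"slide":[0.06,0,0],"yaw":0,"jaw":1},{"slide":[0.08,0,0],"yaw":0,"jaw":1},{"slide":[0.1,0,0],"yaw":0,"jaw":1},{"slide":[0.1,0,0],"yaw":0,"jaw":1}]'
python3 - <<'E'
from h import *
c="side"
p,d=vision.grab_frame(c); cv2.imwrite("pics/side3.png",cv2.resize(p[120:240,270:390],(600,600),interpolation=3)[:,:,::-1])
E
```

```text
time_s: 10.58
tool_pos: [0.4556, -0.24, 0.1642]
ee_rot: [-3.141, 0.005, 1.878]
ft_force: [2.5, -6.4, -3.9]
grip_width: 0.0349
finger_force: 60.4
```

View pics/side3.png

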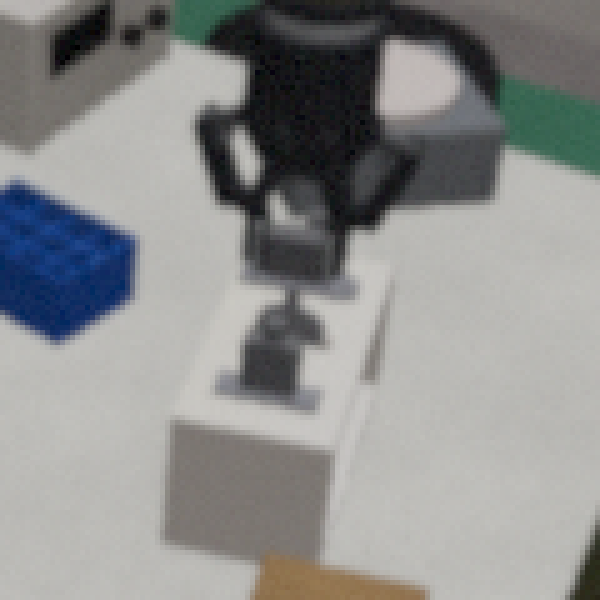

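The view shows the holder in the jaws, leaning, and the front neighbour undisturbed; 6 N steady while sliding means it pivoted in the pads. I lift out and carry it over.

```bash
python3 -m pendant '[{"slide":[0,0,-0.08],"yaw":0,"jaw":1},{"slide":[0,0,-0.2],"yaw":0,"jaw":1},{"slide":[0,0,-0.34],"yaw":0,"jaw":1},{"slide":[0,0,-0.48],"yaw":0,"jaw":1},{"slide":[0,0,-0.62],"yaw":0,"jaw":1},{"slide":[0,0,-0.72],"yaw":0,"jaw":1},{"slide":[0,0,-0.76],"yaw":0,"jaw":1}]'
python3 -m pendant '[{"slide":[0.05,0.05,0],"yaw":-0.05,"jaw":1},{"slide":[0.15,0.15,0],"yaw":-0.12,"jaw":1},{"slide":[0.28,0.27,0],"yaw":-0.22,"jaw":1},{"slide":[0.42,0.41,0],"yaw":-0.33,"jaw":1},{"slide":[0.55,0.54,0],"yaw":-0.44,"jaw":1},{"slide":[0.67,0.65,0],"yaw":-0.53,"jaw":1},{"slide":[0.75,0.73,0],"yaw":-0.6,"jaw":1},{"slide":[0.75,0.73,0],"yaw":-0.6,"jaw":1}]'
```

```text
time_s: 11.22
tool_pos: [0.4561, -0.2387, 0.281]
ee_rot: [3.14, 0.002, 1.878]
ft_force: [0.6, 0.3, -0.7]
grip_width: 0.0352
finger_force: 60.7
time_s: 11.88
tool_pos: [0.5261, -0.0947, 0.2763]
ee_rot: [-3.141, -0.004, 2.356]
ft_force: [0.5, -1.2, -1.5]
grip_width: 0.0348
finger_force: 60.8
```

```bash
python3 -m pendant '[{"slide":[0.03,0.06,0],"yaw":-0.05,"jaw":1},{"slide":[0.1,0.2,0],"yaw":-0.12,"jaw":1},{"slide":[0.18,0.38,0],"yaw":-0.22,"jaw":1},{"slide":[0.26,0.56,0],"yaw":-0.33,"jaw":1},{"slide":[0.34,0.74,0],"yaw":-0.44,"jaw":1},{"slide":[0.39,0.9,0],"yaw":-0.53,"jaw":1},{"slide":[0.43,1,0],"yaw":-0.6,"jaw":1},{"slide":[0.43,1,0],"yaw":-0.6,"jaw":1}]'
python3 - <<'E'
from h import *
from rig import status
s=status.state(); print(s["tool_pos"],s["ee_rot"]); T=np.array(s["tool_pos"]); yaw=s["ee_rot"][2]
for c in("side","top"):
    p,d=vision.grab_frame(c); np.save(c+"4.npy",d); cv2.imwrite(f"pics/{c}4.png",p[:,:,::-1])
    for t in("disc","lens","focus","camera"): print(c,t,[(np.round(x["position"],4).tolist(),round(x["conf"],2)) for x in vision.pinpoint(t,c)[:2]])
    w=cloud(c,d); Q=(w-T)@np.array([[np.cos(yaw),np.sin(yaw),0],[np.sin(yaw),-np.cos(yaw),0],[0,0,-1]]).T  # tool coords
    for n,z0,z1,hy in(("disc",.03,.08,.028),("low",.055,.075,.02),("block",-.03,.01,.016)):
        m=(abs(Q[...,1])<hy)&(Q[...,2]>z0)&(Q[...,2]<z1)&(abs(Q[...,0])<.06); q=Q[m]
        if len(q)<8: print(n,len(q)); continue
        n_=np.linalg.svd(q-q.mean(0))[2][2]; print(c,n,len(q),q.mean(0).round(4),q.min(0).round(4),q.max(0).round(4),"n",n_.round(3))
p=cv2.imread("pics/side4.png"); t=cv2.imread("pics/top4.png")
cv2.imwrite("pics/m4.png",np.hstack([cv2.resize(p[80:220,130:270],(400,400),interpolation=2),cv2.resize(t[40:180,180:320],(400,400),interpolation=2)]))
E
```

```text
time_s: 12.55
tool_pos: [0.5877, 0.0554, 0.2774]
ee_rot: [3.141, -0.002, 2.825]
ft_force: [-0.5, -0.8, -2.0]
grip_width: 0.0352
finger_force: 60.7
[0.58765439 0.05537264 0.27737103] [ 3.14110162e+00 -2.31231769e-03  2.82520753e+00]
side disc [([0.6075, 0.0495, 0.222], 0.81)]
side lens [([0.7353, 0.0253, 0.2585], 0.56)]
side focus []
side camera [([0.7803, 0.0121, -0.0005], 0.89)]
side disc 136 [-0.0176 -0.0002  0.0505] [-0.0256 -0.0235  0.0307] [-0.0113  0.0207  0.0754] n [0.975 0.002 0.223]
side low 49 [-0.0203 -0.0011  0.0626] [-0.0241 -0.0196  0.0555] [-0.0168  0.0191  0.0726] n [-0.966 -0.005 -0.257]
side block 110 [ 0.0028 -0.0011 -0.0091] [-0.0035 -0.0159 -0.0295] [0.0096 0.0156 0.0095] n [-0.985 -0.008 -0.171]
top disc []
top lens [([0.7357, 0.0246, 0.2609], 0.82), ([0.4833, 0.3087, 0.1458], 0.48)]
top focus [([0.3524, -0.1317, 0.0002], 0.25)]
top camera [([0.7781, 0.0148, 0.0026], 0.9)]
disc 0
low 0
block 2
```

View pics/m4.png

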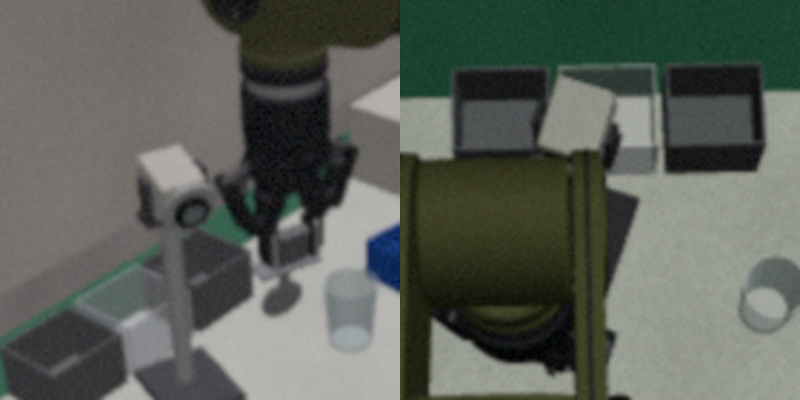

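The side view shows the disc hanging below the jaws, tilted, facing the lens (disc at 282,297; lens at 193,210 in the crop). One averaged close measurement of the lens and disc gives the last correction.

```bash
python3 - <<'E'
from h import *
from rig import status
s=status.state(); T=np.array(s["tool_pos"]); yaw=s["ee_rot"][2]
def plane(q,it=4):
    for _ in range(it):
        c=q.mean(0); n=np.linalg.svd(q-c)[2][2]; e=abs((q-c)@n); q=q[e<max(2*e.std()+1e-4,.0012)]
    return n,q.mean(0),len(q),((q-q.mean(0))@n).std()
M=np.array([[np.cos(yaw),np.sin(yaw),0],[np.sin(yaw),-np.cos(yaw),0],[0,0,-1]])
for c in("side","top"):
    D=np.stack([vision.grab_frame(c)[1] for _ in range(10)]); d=np.median(D,0); d[(D==0).any(0)]=0; w=cloud(c,d)
    e=np.array([.95,-.313,0]); pin=np.array([.779,.011,.27]); L=w-pin
    u=-(L@e); v=L@np.array([.313,.95,0]); z=L[...,2]   # u forward
    m=(abs(u)<.025)&(abs(v)<.022)&(z>.012)&(z<.04); n,ct,k,sd=plane(w[m]); n*=np.sign(n[2])
    print(c,"top n",n.round(3),"tilt",np.arcsin(-n@e).round(3),"az",round(np.arctan2(-n[1],-n[0]),3),ct.round(4),k,sd.round(5))
    m=(u>.03)&(u<.06)&(abs(v)<.032)&(z>-.05)&(z<.03); 
    if m.sum()>20:
        n,ct,k,sd=plane(w[m]); n*=np.sign(-n[0]); print(c,"front n",n.round(3),"tilt",np.arcsin(-n[2]).round(3),"yaw",round(np.arctan2(-n[1],-n[0]),3),ct.round(4),k,m.sum(),sd.round(5))
    Q=(w-T)@M.T
    m=(abs(Q[...,1])<.022)&(Q[...,2]>.034)&(Q[...,2]<.075)&(abs(Q[...,0])<.04)
    if m.sum()>20:
        q=Q[m]; n,ct,k,sd=plane(q); n*=np.sign(n[0]); print("disc n",n.round(3),np.arctan2(n[2],n[0]).round(3),ct.round(4),k,sd.round(5),"extent",q.min(0).round(4),q.max(0).round(4))
E
```

```text
side top n [-0.237  0.084  0.968] tilt 0.254 az -0.342 [0.7783 0.0117 0.2942] 169 0.00054
side front n [-0.899  0.433 -0.071] tilt 0.071 yaw -0.449 [0.7414 0.032  0.272 ] 71 249 0.00068
disc n [ 0.974 -0.     0.228] 0.23 [-0.0175 -0.0005  0.0518] 108 0.00042 extent [-0.0236 -0.0219  0.0341] [-0.013   0.0209  0.0723]
top top n [-0.241  0.08   0.967] tilt 0.257 az -0.322 [0.7798 0.0114 0.2921] 392 0.00055
```

```bash
python3 -m pendant '[{"slide":[-0.01,0.04,0],"yaw":0,"jaw":1},{"slide":[-0.03,0.1,0],"yaw":0.01,"jaw":1},{"slide":[-0.04,0.13,0],"yaw":0.01,"jaw":1},{"slide":[-0.04,0.13,0],"yaw":0.01,"jaw":1},{"slide":[-0.04,0.13,0],"yaw":0.01,"jaw":1},{"slide":[-0.04,0.13,0],"yaw":0.01,"jaw":1}]'
python3 - <<'E'
from h import *
from rig import status
s=status.state(); T=np.array(s["tool_pos"]); y=s["ee_rot"][2]
C=T+np.array([-.02*np.cos(y),-.02*np.sin(y),-.0513]); print("disc",C.round(4),"err",(C-[.6184,.0657,.2262]).round(4),s["ee_rot"])
p,_=vision.grab_frame("side"); cv2.imwrite("pics/side5.png",p[:,:,::-1])
print([(x["position"],x["conf"]) for x in vision.pinpoint("disc","side")],[(x["position"],x["conf"]) for x in vision.pinpoint("lever_tip","side")])
E
```

```text
time_s: 14.55
tool_pos: [0.5994, 0.0696, 0.2787]
ee_rot: [-3.141, -0.0, 2.813]
ft_force: [0.3, 0.0, -1.9]
grip_width: 0.0352
finger_force: 60.7
disc [0.6184 0.0632 0.2274] err [-0.     -0.0025  0.0012] [-3.14136983e+00 -2.45596993e-04  2.81259307e+00]
[([0.6198, 0.0637, 0.2261], 0.69), ([0.4794, 0.3104, 0.0005], 0.33)] [([0.7017, 0.2993, -0.0014], 0.63), ([0.4813, 0.3074, 0.1474], 0.53)]
```

View pics/side5.png

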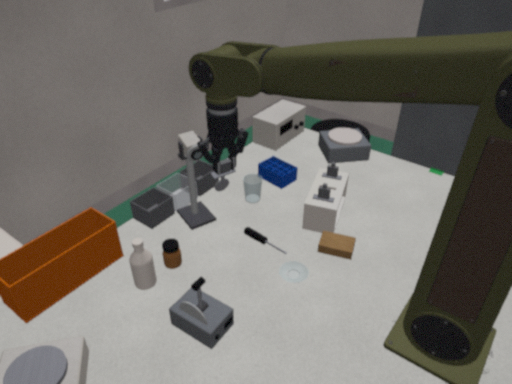

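The full view shows the disc (220,183) in front of the lens (197,152), the lever upright (200,290) and the other two holders still in the rack. I make a 2 mm nudge, then hand in.

```bash
python3 -m pendant '[{"slide":[0,0.013,0.005],"yaw":0,"jaw":1},{"slide":[0,0.013,0.005],"yaw":0,"jaw":1},{"slide":[0,0.013,0.005],"yaw":0,"jaw":1},{"slide":[0,0.013,0.005],"yaw":0,"jaw":1},{"slide":[0,0.013,0.005],"yaw":0,"jaw":1}]' && python3 -c "
from rig import r
print(r.hand_in())"
```

```text
time_s: 15.12
tool_pos: [0.6, 0.0713, 0.2782]
ee_rot: [3.142, 0.0, 2.812]
ft_force: [0.1, 0.1, -1.7]
grip_width: 0.0349
finger_force: 60.7
the job is handed in; nothing more can be done
None
```

Job handed in at 15.1 s: the lever stands upright, and the disc is held in front of the lens within about 2 mm of the focus point and 0.03 rad of square, by my own measurements (no verdict was returned).

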